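# Slide the mill plate out from under the shelf and stand the pepper mill on it

### The arm

A 6-joint arm with a two-finger parallel gripper is mounted at the origin on a cart in front of the work surface, level with it; the furniture and walls round the work are solid. World frame = base frame: x ahead of the robot, y to its left, z up, the work surface at z = 0. Lengths are in m, angles in rad, forces in N, time in s.
With the tool pointing down it reaches from about 0.3 to 0.875 m from the base axis. Payload 6.4 kg.
Tool frame: the origin (TCP) lies midway between the tips of the shut fingers; the grasp point (between the pads) lies 19 mm behind it; x points along the fingers, y is the direction in which the jaws open and shut, and the axes are right-handed (so a half turn about x gives the same grasp; the last joint's range is limited). The gripper opens to 85 mm and grips with 20 to 120 N. Pads are 22 mm wide; open, the fingers measure 114 mm over their backs; the gripper's body (76 mm by 85 mm) begins 54 mm behind the grasp point. The pads swing forward as they close: fully open they stand 13 mm farther back than shut.
Start: joints at [1.094, 0.181, 1.607, -0, 1.354, -0.206], TCP at [0.154, 0.554, 0.231] pointing down, gripper open.
Joint ranges: [-2.99, 2.99], [-0.89, 2.07], [0.3, 2.58], [-1.14, 4.28], [0, 2.63], [-3.12, 3.12]. Speed limits (rad/s): [2.57, 2.57, 3.01, 3.14, 3.14, 3.14].

### API

Orientations are given as a unit quaternion [w, x, y, z].
In Python, from bench import ctrl gives the robot as it stands.
- The arm moves only by the tool servo_tool, never from a script. Its argument "targets" is a list of rows, each a list of 7 numbers: the turn, a rotation vector about the tool's x, y, z in rad, then the shift along the tool's x, y, z in mm, then the opening, from -1 (shut) to 1 (fully open). A call has exactly 8 rows; each row is the pose to reach, as a shift and turn from the pose measured when the call began, along the tool's axes at that moment; what a row does not reach only later rows make up. A row lasts 1/8 s, in which the tool goes at most 62.5 mm and 10.7 degrees, less where a joint would pass 70% of its speed; a pose out of reach is approached as far as the arm can. A call with a gripper value outside its range is refused whole. The fingers move at their own pace and stop on an object; the grip force is fixed at half the most. Time passes only in rows, so rows that repeat a pose let the fingers close, or fill a call up. It gives the time, the measured TCP pose, the force and the opening at its end, in the units of the state.
- ctrl.get_obs(): the state, without advancing time (a new reading comes with each control period).
- ctrl.camera(name): name is "scene" or "side" or "wrist"; returns a dict with "pixels" (480x640x3 uint8, blue, green, red), "intrinsics" (3x3 intrinsics, pixels), "D" ([k1, k2, p1, p2, k3] as OpenCV has them; the pictures are not rectified), "R" (3x3) and "t" (3): a world point X has camera coordinates R X + t; the wrist camera has in their place "tool_from_camera" (4x4, takes a point from camera to tool coordinates, whose origin is the TCP and whose axes are the tool frame's). Camera axes: x right, y down, z forward; pixel columns grow to the right and rows downward; lengths in m; the calibration is good to about 2 mm. A picture is of the moment at which its call begins: read the wrist's pose just before it. There is no depth.
- ctrl.hand_in(): hands the job in, once; it reports no verdict.
The state is a dict: "time_s": time; "q": joint angles; "dq": joint speeds; "joint_efforts": joint torques, N m; "eef_pos": TCP position; "eef_rot": TCP orientation; "wrist_force": force on the tool from outside, world axes, zero at the start; "torque": the same for the moment, N m; "opening": opening from 0.0 (shut) to 1.0 (fully open).
Only numpy, scipy, OpenCV 4.12 (cv2) and the standard library are available. Lean on these libraries where they do the work, as an engineer would, in place of code of your own. Each camera call takes 0.05 s, during which the arm holds its last target.

### The job

The thin wooden plate that catches the pepper crumbs has been pushed under the little riser shelf. Press on it with the fingers and slide it out along the worktop, without lifting it, until it lies just in front of the middle of the shelf, quite clear of it (3 cm or so) and square to its front edge; then stand the pepper mill that is near the front of the worktop upright on the middle of the plate and let go. Leave the spice jars on the shelf and the bottle beside the mill where they are.

Things in the scene. Friction and masses are not known exactly. Their poses are not given: they have to be found in the camera images.
- mill_plate: flat thin wooden plate, 110 (x) by 130 (y) mm, top face 5 mm above the worktop, 0.15 kg, on four slippery 1.5 mm glides near its corners: fingertips pressed on its top with 3 to 20 N carry it along. Starts under the shelf, its near (-x) edge about level with the shelf's front edge or up to 20 mm behind it, turned up to 0.2 rad. Origin: centre of its underside; z up
- riser_shelf: fixed riser shelf: wooden board 110 mm deep (x) x 250 wide (y) x 14 thick, underside 150 and top 164 mm above the worktop, on two dark 8 mm wire frames at y = +-113 mm (uprights at x = +-43 mm, runner on the worktop); open in front. Origin: on the worktop under the board's centre; x points to the back (front edge x = -55 mm), z up. The plate's centre belongs near x = -140 mm, y = 0
- pepper_mill: turned wooden pepper mill, upright and loose, 58 mm across the foot, 165 mm tall, about 0.18 kg. Its head, 48 mm across between 120 and 154 mm above the foot, with a 12 mm metal knob above that up to 165 mm, does not turn and is the place to grip. It starts at the front of the worktop, right of the shelf (a like one far back by the wall is fixed and not meant). Origin: centre of its underside; z up
- spice_jar_1: closed glass spice jar, a loose upright cylinder 45 mm across and 106 mm tall, standing on the shelf board; a bystander. Origin: centre of its underside, z up
- spice_jar_2: closed glass spice jar, a loose upright cylinder 45 mm across and 106 mm tall, standing on the shelf board; a bystander. Origin: centre of its underside, z up
- spice_jar_3: closed glass spice jar, a loose upright cylinder 45 mm across and 106 mm tall, standing on the shelf board; a bystander. Origin: centre of its underside, z up
- round_bottle: closed round bottle with a narrow neck and a black cap, 62 mm across, 236 mm tall, loose, standing to the right of the mill; a bystander. Origin: centre of its underside, z up

How it is judged:
On the way:
1. the plate lies flat, clear in front of the shelf and square to it, with the mill not yet on it (x of mill_plate in the frame of riser_shelf between -0.19 and -0.122 m and y of mill_plate in the frame of riser_shelf between -0.04 and 0.04 m and angle between the x axis of mill_plate and the x axis of riser_shelf, either way round below 0.16 rad and angle between mill_plate's own z axis and vertical below 0.06 rad and height (world z) of mill_plate below 0.006 m and linear speed of mill_plate below 0.02 m/s and horizontal distance between pepper_mill and mill_plate above 0.09 m), for 0.2 s.
At the end, for the whole second after the job is handed in: Plate flat and at rest, its centre 122 to 190 mm in front of the shelf centre (along its x), within 40 mm of the middle line, turned under 0.16 rad from it; mill released, upright within 0.1 rad, at rest on the plate within 25 mm of its centre; jars and bottle within 30 mm of their starts (x of mill_plate in the frame of riser_shelf between -0.19 and -0.122 m and y of mill_plate in the frame of riser_shelf between -0.04 and 0.04 m and angle between the x axis of mill_plate and the x axis of riser_shelf, either way round below 0.16 rad and angle between mill_plate's own z axis and vertical below 0.06 rad and height (world z) of mill_plate below 0.006 m and linear speed of each of mill_plate, pepper_mill below 0.02 m/s and horizontal distance between pepper_mill and mill_plate below 0.025 m and z of pepper_mill in the frame of mill_plate between 0.003 and 0.008 m and angle between pepper_mill's own z axis and vertical below 0.1 rad); the robot touches nothing.
It fails at once if the plate is lifted more than 15 mm off the worktop, or drops off it (height (world z) of mill_plate above 0.015 m or height (world z) of mill_plate below -0.02 m).
It fails at once if the pepper mill is tipped over (angle between pepper_mill's own z axis and vertical above 0.6 rad).
It fails at once if a spice jar or the round bottle is moved more than 30 mm or knocked over (distance of any of spice_jar_1, spice_jar_2, spice_jar_3, round_bottle from where it was at the start of the episode above 0.03 m or angle between any of spice_jar_1, spice_jar_2, spice_jar_3, round_bottle's own z axis and vertical above 0.4 rad).
It also fails if it takes over 64 s, if anything falls off the work surface, if the arm or the gripper's body presses on something with over 40 N, if the wrist force passes 120 N, or if a joint passes its speed limit or range.

## Working session

There is one attempt and no reset: what is moved stays moved. The work goes in short steps, Python scripts to look and compute and a tool call to move; the robot and the scene stay as the last step left them, time stands still between calls to the robot, and variables do not carry over. Pictures are saved under pics/ and viewed, and the job is handed in when it is done.

Besides the shell and the picture viewer there is one more tool, called after ">>>" by a JSON object that holds its "method" and its "body". servo_tool: Moves the arm, as the interface text tells. Its arguments: {"type":"object","properties":{"targets":{"type":"array","items":{"type":"array","items":{"type":"number"}}}},"required":["targets"]}

```bash
mkdir -p pics; ls
python3 - <<'E'
from bench import ctrl
import cv2,pickle
o=ctrl.get_obs()
print({k:(v if not hasattr(v,'round') else v) for k,v in o.items()})
d={}
for n in ["scene","side","wrist"]:
    c=ctrl.camera(n); d[n]=c; cv2.imwrite(f"pics/{n}0.png",c["pixels"])
    print(n,{k:v for k,v in c.items() if k!="pixels"})
pickle.dump((o,d),open("c0.pkl","wb"))
E
```

```text
pics
{'time_s': 0.0, 'q': array([ 1.09370697e+00,  1.81538330e-01,  1.60805407e+00,  6.31644565e-06,
        1.35378816e+00, -2.06280943e-01]), 'dq': array([ 0.00051569, -0.00070975, -0.00118236, -0.00036785,  0.00134143,
       -0.00109741]), 'joint_efforts': array([-1.14156835e-04, -4.44840539e+01, -3.51359510e+01, -9.41455050e-05,
        8.61432636e-03, -2.28115204e-05]), 'eef_pos': array([0.15352107, 0.55353361, 0.23036342]), 'eef_rot': array([ 0.70042032,  0.09485852,  0.70084804, -0.09604822]), 'wrist_force': array([-0.53371144,  0.85618312,  0.01741261]), 'torque': array([-0.01944778,  0.00458339, -0.00776276]), 'opening': 1.0017359925365263}
scene {'intrinsics': array([[530.51913127,   0.        , 323.18296057],
       [  0.        , 530.51913127, 234.59005863],
       [  0.        ,   0.        ,   1.        ]]), 'D': array([-0.0979452,  0.       ,  0.       ,  0.       ,  0.       ]), 'R': array([[ 0.55834212, -0.82932017, -0.02195771],
       [-0.43418308, -0.2695569 , -0.8595488 ],
       [ 0.7069223 ,  0.48945596, -0.51058175]]), 't': array([-0.39941591,  0.30915604,  0
[... 387 characters left out ...]
, -0.03351454, -0.64851779]]), 't': array([-0.09219855,  0.45312571,  0.59020831])}
wrist {'intrinsics': array([[335.94312008,   0.        , 316.55583662],
       [  0.        , 335.94312008, 231.13306263],
       [  0.        ,   0.        ,   1.        ]]), 'D': array([-0.05659548,  0.        ,  0.        ,  0.        ,  0.        ]), 'tool_from_camera': array([[ 2.97263307e-04, -2.65342617e-01,  9.64154141e-01,
        -1.41545342e-01],
       [ 9.99999921e-01,  3.35110038e-04, -2.16090250e-04,
         6.32579541e-04],
       [-2.65759778e-04,  9.64154128e-01,  2.65342695e-01,
        -6.64317258e-02],
       [ 0.00000000e+00,  0.00000000e+00,  0.00000000e+00,
         1.00000000e+00]])}
```

View pics/scene0.png

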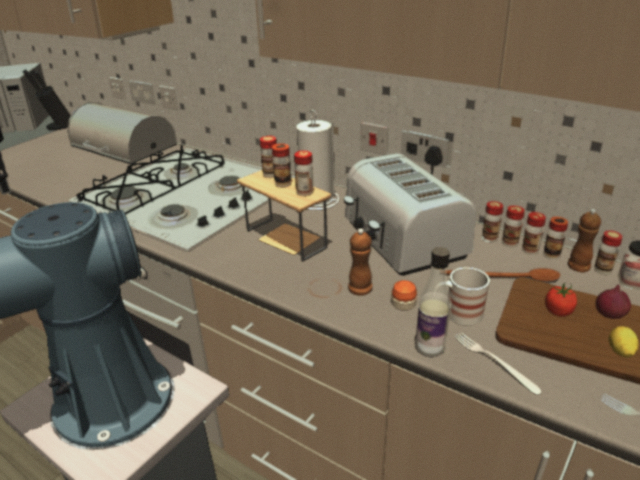

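View pics/side0.png

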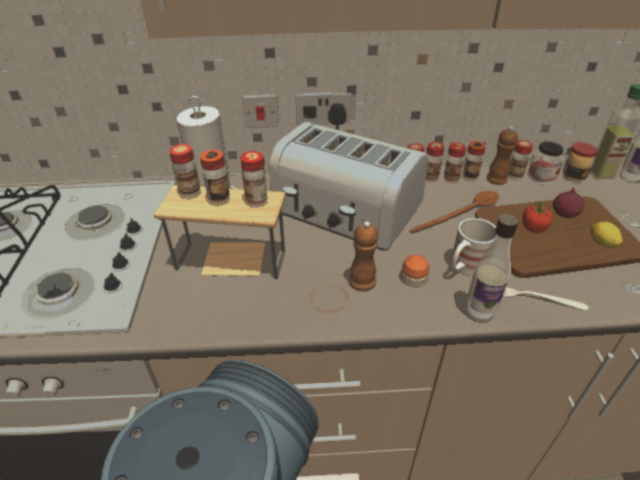

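View pics/wrist0.png

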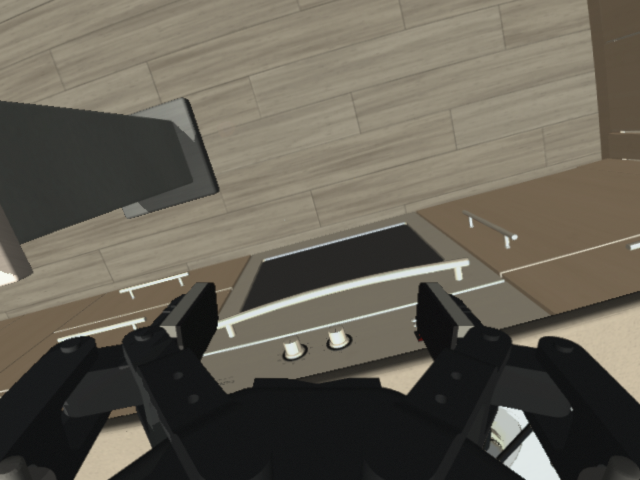

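The scene and side views show the shelf, with the plate under it at about side (235,258). The mill is at side (365,285) and the bottle at (485,305). I'll enlarge these crops for accurate pixels.

```bash
cat > h.py <<'E'
import numpy as np,cv2,pickle
def ray(c,uv):
    p=cv2.undistortPoints(np.array([[uv]],float),c["intrinsics"],c["D"])[0,0]
    d=c["R"].T@np.array([p[0],p[1],1]); o=-c["R"].T@c["t"]; return o,d
def onz(c,uv,z):
    o,d=ray(c,uv); return o+d*(z-o[2])/d[2]
def proj(c,X):
    return cv2.projectPoints(np.array(X,float).reshape(-1,3),cv2.Rodrigues(c["R"])[0],c["t"],c["intrinsics"],c["D"])[0][:,0]
def crop(img,x0,y0,x1,y1,s,f):
    cv2.imwrite(f,cv2.resize(img[y0:y1,x0:x1],None,fx=s,fy=s,interpolation=cv2.INTER_CUBIC))
E
python3 - <<'E'
from h import *
o,d=pickle.load(open("c0.pkl","rb"))
crop(d["side"]["pixels"],150,140,310,260+25,5,"pics/s1.png") if 0 else crop(d["side"]["pixels"],150,170,300,280,5,"pics/s1.png")
crop(d["scene"]["pixels"],230,160,340,270,5,"pics/c1.png")
crop(d["side"]["pixels"],340,210,520,330,4,"pics/s2.png")
crop(d["scene"]["pixels"],330,220,460,360,4,"pics/c2.png")
E
```

```text
(no output)
```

View pics/s1.png

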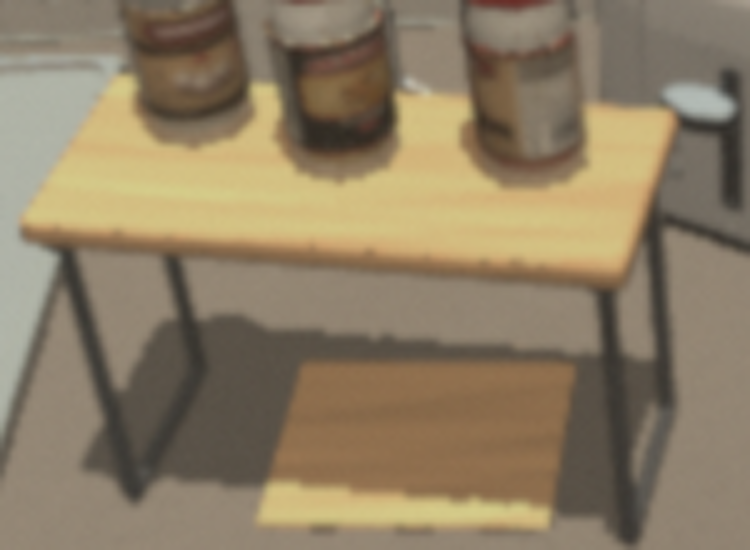

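View pics/c1.png

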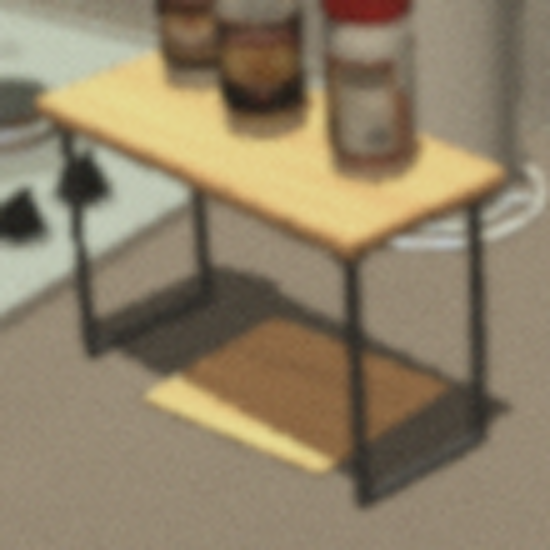

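View pics/s2.png

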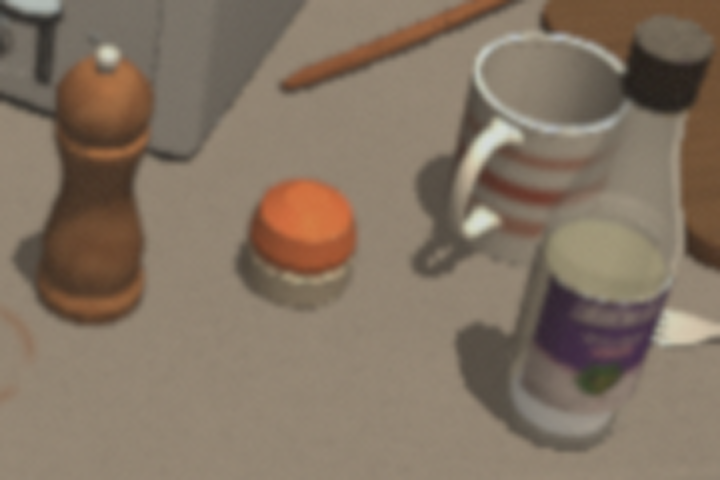

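View pics/c2.png

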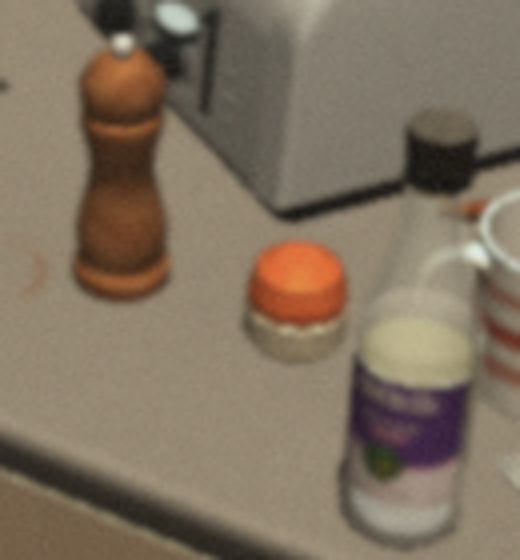

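```bash
cat > fit.py <<'E'
from h import *
from scipy.optimize import least_squares
def fit(cams,P,pix,x0):
    # pix: list of (cam, Nx2)
    def f(v):
        c,s=np.cos(v[2]),np.sin(v[2]); R=np.array([[c,-s,0],[s,c,0],[0,0,1]])
        W=P@R.T+[v[0],v[1],0]
        return np.concatenate([(proj(cams[n],W)-np.array(p)).ravel() for n,p in pix])
    r=least_squares(f,x0,loss="soft_l1"); return r.x,r.fun.reshape(-1,2).round(1)
E
python3 - <<'E'
from fit import *
o,d=pickle.load(open("c0.pkl","rb"))
S=np.array([[-.055,.125,.164],[-.055,-.125,.164],[.055,-.125,.164],[.055,.125,.164]])
ss=[[154.8,215.6],[273.6,223.6],[285,192.4],[174.4,184.6]]
sc=[[238,180.6],[299.6,208.6],[330,194.4],[263,170.4]]
print(fit(d,S,[("side",ss)],[.6,.2,0])[0], fit(d,S,[("scene",sc)],[.6,.2,0])[0])
sh,r=fit(d,S,[("side",ss),("scene",sc)],[.6,.2,0]); print(sh,r)
P=np.array([[.055,.065,.005],[.055,-.065,.005],[-.055,-.065,.005],[-.055,.065,.005]])
ps=[[210.6,242.4],[264.6,242.4],[259.6,274.8],[202,274.4]]
pc=[[285,224],[319,237],[293,254],[259.4,239]]
for x in ([("side",ps)],[("scene",pc)],[("side",ps),("scene",pc)]):
    pl,r=fit(d,P,x,[.6,.2,0]);print(pl)
print(r)
c,s=np.cos(sh[2]),np.sin(sh[2]);print("plate in shelf",np.array([[c,s],[-s,c]])@(pl-sh)[:2],pl[2]-sh[2],"goal",sh[:2]+np.array([[c,-s],[s,c]])@[-.14,0])
# mill: knob ball top, base
for n,k,bl,br in (("side",(340+107/4,210+57/4),(340+38/4,210+290/4),(340+145/4,210+290/4)),("scene",(330+123/4,220+42/4),(330+75/4,220+270/4),(330+169/4,220+270/4))):
    print(n,onz(d[n],k,.160), (onz(d[n],bl,.005)+onz(d[n],br,.005))/2)
# bottle cap top centre z .236
print(onz(d["side"],(340+670/4,210+48/4),.236),onz(d["scene"],(330+443/4,220+130/4),.236))
# orange cap, jars tops
print(onz(d["side"],(340+303/4,210+215/4),.05),onz(d["scene"],(330+298/4,220+270/4),.05))
for p in ((182,151),(212,159),(252,159)): print(onz(d["side"],p,.27))
# toaster near pts on counter-ish
print(onz(d["side"],(340+185/4,210+157/4),.0),onz(d["scene"],(330+285/4,220+212/4),.0))
for p in((345,220),(272,160)): print(onz(d["side"],p,.08))
E
```

```text
[ 0.63221473  0.0705462  -0.19728031] [ 0.62658237  0.06971256 -0.15170879]
[ 0.63128305  0.06950069 -0.18418922] [[-1.8 -0.2]
 [ 2.6  0.8]
 [ 1.6 -0.5]
 [-1.5  0.1]
 [-2.8 -0.8]
 [-0.6  0.5]
 [ 1.  -0.6]
 [ 3.5 -3.1]]
[ 0.64030906  0.06417314 -0.06788485]
[ 0.64101146  0.06356602 -0.08885266]
[ 0.64061898  0.0640166  -0.07620688]
[[ 0.1 -0.6]
 [ 0.8 -0.3]
 [ 0.4  0.2]
 [-1.1  0. ]
 [-0.6 -0.8]
 [ 0.6 -0.1]
 [ 0.3  0.4]
 [-1.7  0.1]]
plate in shelf [ 0.01018242 -0.00368147] 0.10798233650293229 goal [0.49365114 0.09514163]
side [ 0.54780694 -0.21729148  0.16      ] [ 0.54354937 -0.2170386   0.005     ]
scene [ 0.55032634 -0.21600473  0.16      ] [ 0.54912231 -0.21866433  0.005     ]
[ 0.44305384 -0.43799328  0.236     ] [ 0.44587163 -0.44390581  0.236     ]
[ 0.54666772 -0.32619517  0.05      ] [ 0.54812864 -0.33200752  0.05      ]
[0.66314943 0.13458579 0.27      ]
[0.62757831 0.07188921 0.27      ]
[ 0.62149065 -0.00402645  0.27      ]
[ 0.65207606 -0.28549332  0.        ] [ 0.66054338 -0.27020864  0.        ]
[ 0.66620734 -0.18876666  0.08      ]
[ 0.93758795 -0.02090681  0.08      ]
```

Run:
```python
from fit import *
o,d=pickle.load(open("c0.pkl","rb"))
a=[onz(d["side"],p,.002) for p in((177.4,269),(275.6,278))]
b=[onz(d["scene"],p,.002) for p in((248.4,230),(303,260))]
for l,r in(a,b):
    v=l-r; print(l,r,np.linalg.norm(v),"yaw",np.arctan2(-v[0],v[1]))
for n in("side","scene"):
  im=d[n]["pixels"].copy()
  for yaw,col in((-.184,(0,0,255)),):
    c,s=np.cos(yaw),np.sin(yaw);R=np.array([[c,-s,0],[s,c,0],[0,0,1]])
    for z in(.164,.15):
      W=np.array([[-.055,.125,z],[-.055,-.125,z],[.055,-.125,z],[.055,.125,z]])@R.T+[.6313,.0695,0]
      cv2.polylines(im,[(proj(d[n],W)*16).astype(np.int32)],True,col,1,cv2.LINE_AA,4)
    for y in(.113,-.113):
      W=np.array([[-.043,y,.15],[-.043,y,0],[.043,y,0],[.043,y,.15]])@R.T+[.6313,.0695,0]
      cv2.polylines(im,[(proj(d[n],W)*16).astype(np.int32)],False,(255,0,0),1,cv2.LINE_AA,4)
  if n=="side": A=cv2.resize(im[170:280,150:300],None,fx=4,fy=4,interpolation=2)
  else: B=cv2.resize(im[160:270,235:335],None,fx=4,fy=4,interpolation=2)
cv2.imwrite("pics/ov.png",np.hstack([A,B])[:, :1000] if 0 else cv2.resize(np.hstack([A,B]),(800,352)))
```

```text
[0.61467237 0.18932095 0.002     ] [ 0.57236541 -0.03056161  0.002     ] 0.22391565004334363 yaw -0.19008410790717462
[0.61908854 0.19181457 0.002     ] [ 0.57630652 -0.0308968   0.002     ] 0.2267832741215774 yaw -0.18978436926063075
```

View pics/ov.png

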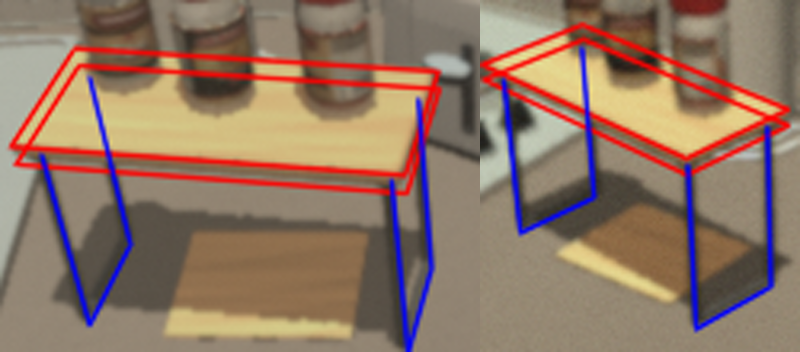

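```bash
cat >> h.py <<'E'
from scipy.spatial.transform import Rotation as Ro
def tool(o): 
    w,x,y,z=o["eef_rot"]; return Ro.from_quat([x,y,z,w])
def tgt(o,pos,R):
    T=tool(o); rv=(T.inv()*R).as_rotvec(); sh=T.inv().apply(np.array(pos)-o["eef_pos"])*1000
    return rv.round(3),sh.round(1)
def mk(xa,ya):
    x=np.array(xa,float);x/=np.linalg.norm(x);y=np.array(ya,float);y-=x*(x@y);y/=np.linalg.norm(y)
    return Ro.from_matrix(np.c_[x,y,np.cross(x,y)])
E
python3 - <<'E'
from h import *
o,d=pickle.load(open("c0.pkl","rb"))
print(tool(o).as_matrix().round(3))
for p in((150,346),(320,338),(430,332)): print(onz(d["side"],p,0))
yaw=-.188;u=np.array([np.cos(yaw),np.sin(yaw),0]);v=np.array([-u[1],u[0],0])
for th in(40,45):
  t=np.radians(th)
  for sg in(1,-1):
    R=mk(u*np.sin(t)-np.array([0,0,np.cos(t)]),sg*v)
    print(th,sg,tgt(o,[.45,.105,.12],R),"tool z",R.as_matrix()[:,2])
E
```

```text
[[-0.001  0.268  0.964]
 [-0.002  0.964 -0.268]
 [-1.    -0.002 -0.   ]]
[ 4.05642943e-01  2.06704044e-01 -1.11022302e-16]
[ 0.40597827 -0.1176053   0.        ]
[ 0.40637592 -0.33084706  0.        ]
40 1 (array([-0.079, -0.698,  0.031]), array([ 110.8, -352.7,  405.7])) tool z [ 0.75254673 -0.1431695   0.64278761]
40 -1 (array([2.879, 0.046, 1.049]), array([ 110.8, -352.7,  405.7])) tool z [-0.75254673  0.1431695  -0.64278761]
45 1 (array([-0.078, -0.785,  0.034]), array([ 110.8, -352.7,  405.7])) tool z [ 0.69464755 -0.13215438  0.70710678]
45 -1 (array([2.832, 0.051, 1.174]), array([ 110.8, -352.7,  405.7])) tool z [-0.69464755  0.13215438 -0.70710678]
```

```bash
cat > plan.py <<'E'
from h import *
from bench import ctrl
import sys
def pose(yaw,th,pos,o=None):
    o=o or ctrl.get_obs()
    u=np.array([np.cos(yaw),np.sin(yaw),0]);v=np.array([-u[1],u[0],0]);t=np.radians(th)
    return tgt(o,pos,mk(u*np.sin(t)-np.array([0,0,np.cos(t)]),v))
E
python3 -c "
from plan import *
print(pose(-.076,40,[.42,.09,.16]))"
```

```text
(array([-0.186, -0.696,  0.069]), array([  71. , -375.4,  380.7]))
```

>>> {"method": "servo_tool", "body": {"targets": [[-0.02, -0.09, 0.01, 9, -47, 48, 0], [-0.05, -0.17, 0.02, 18, -94, 95, 0], [-0.07, -0.26, 0.03, 27, -141, 143, 0], [-0.09, -0.35, 0.035, 35, -188, 190, 0], [-0.12, -0.44, 0.04, 44, -235, 238, 0], [-0.14, -0.52, 0.05, 53, -282, 286, 0], [-0.16, -0.61, 0.06, 62, -328, 333, 0], [-0.186, -0.696, 0.069, 71, -375, 381, 0]]}}

```text
time_s: 1.15
eef_pos: [0.3944, 0.1355, 0.1656]
eef_rot: [0.901, 0.019, 0.431, -0.034]
wrist_force: [-0.4, 1.9, -0.2]
opening: 0.5
```

```bash
python3 -c "
from plan import *
o=ctrl.get_obs()
print(o['eef_pos'],o['opening'],o['wrist_force'],o['q'])
print(pose(-.076,40,[.50,.075,.05]))
print(pose(-.076,40,[.6167,.0658,.025]))"
```

```text
[0.39437697 0.13552554 0.16559903] 0.49971426855601253 [-0.42227925  1.91766821 -0.190563  ] [ 0.15502994 -0.54873206  2.50633136 -0.27873938  0.53579858 -1.14442861]
(array([-0.004, -0.02 , -0.003]), array([158.8, -52.8,  13.3]))
(array([-0.004, -0.02 , -0.003]), array([251.7, -53.1,  88.8]))
```

>>> {"method": "servo_tool", "body": {"targets": [[0, -0.01, 0, 40, -13, 3, 0], [0, -0.02, 0, 80, -26, 6, 0], [0, -0.02, 0, 120, -40, 10, 0], [0, -0.02, 0, 159, -53, 13, 0], [0, -0.02, 0, 181, -53, 33, 0], [0, -0.02, 0, 203, -53, 53, 0], [0, -0.02, 0, 226, -53, 73, 0], [0, -0.02, 0, 248, -53, 92, 0]]}}

```text
time_s: 2.15
eef_pos: [0.6188, 0.0681, 0.0317]
eef_rot: [0.904, 0.017, 0.425, -0.037]
wrist_force: [0.9, -0.2, 0.8]
opening: 0.502
```

```bash
python3 -c "
from plan import *
o=ctrl.get_obs()
print(o['eef_pos'],o['opening'],o['wrist_force'],o['q'])
print(pose(-.076,40,[.6167,.0658,.025]))
for n in('wrist','side','scene'):
  c=ctrl.camera(n)
  cv2.imwrite('pics/%s1.png'%n,c['pixels'])
crop(cv2.imread('pics/scene1.png'),230,160,360,270,6,'pics/c3.png')"
```

```text
[0.6188     0.06807886 0.03173512] 0.5016210911198185 [ 0.85155453 -0.19048686  0.82302821] [-8.07725241e-02  3.35164081e-01  2.11227652e+00 -4.16287389e-02
  1.16010544e-03 -1.52878968e+00]
(array([-0.004, -0.005,  0.003]), array([ 4. , -2.4, -5.8]))
```

View pics/wrist1.png

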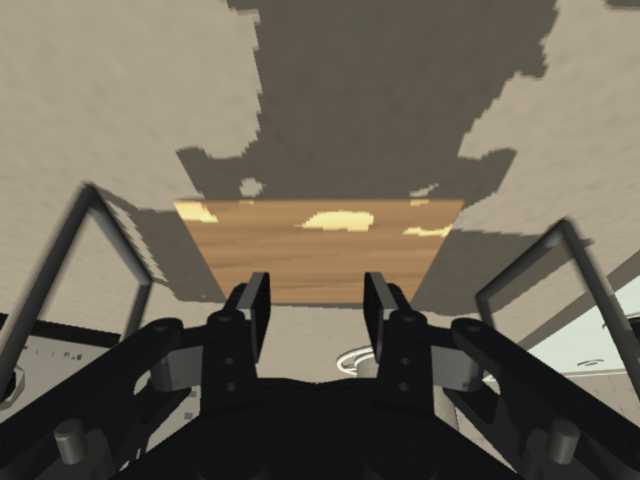

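View pics/c3.png

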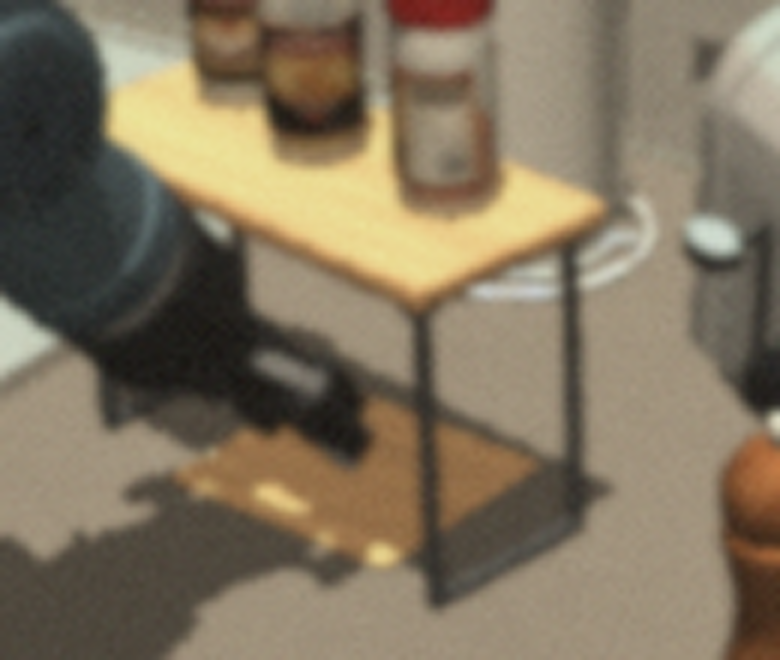

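View pics/side1.png

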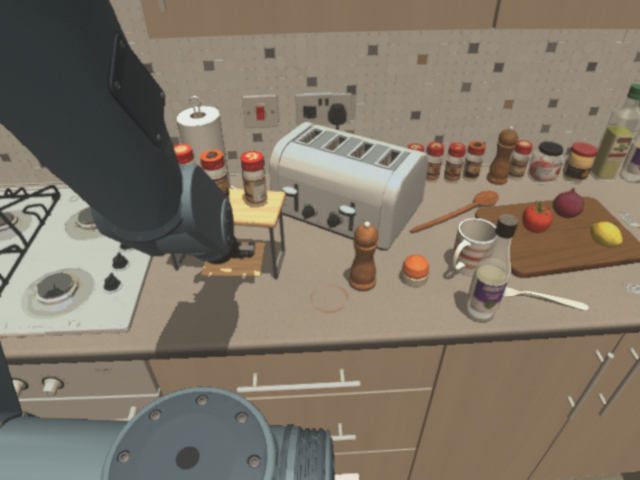

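Fingers are over the plate and square to it (wrist view: near edge at row 200, columns 176–463). The wrist joint is at its limit, so I'll reduce the tilt.

```bash
python3 -c "
from plan import *
print(pose(-.076,35,[.6107,.0663,.022]))
print(pose(-.076,35,[.6107,.0663,.012]))"
```

```text
(array([-0.004,  0.082,  0.003]), array([  2.7,  -2.3, -12.2]))
(array([-0.004,  0.082,  0.003]), array([ 10.4,  -2.3, -18.6]))
```

>>> {"method": "servo_tool", "body": {"targets": [[0, 0.02, 0, 0, -1, -4, 0], [0, 0.04, 0, 1, -2, -8, 0], [0, 0.08, 0, 3, -2, -12, 0], [0, 0.08, 0, 3, -2, -12, 0], [0, 0.08, 0, 5, -2, -14, 0], [0, 0.08, 0, 7, -2, -16, 0], [0, 0.08, 0, 7, -2, -16, 0], [0, 0.08, 0, 7, -2, -16, 0]]}}

```text
time_s: 3.3
eef_pos: [0.6104, 0.0666, 0.0161]
eef_rot: [0.887, 0.019, 0.46, -0.036]
wrist_force: [-0.2, 0.9, 0.7]
opening: 0.5
```

```bash
python3 -c "
from plan import *
o=ctrl.get_obs()
print(o['eef_pos'],o['wrist_force'],o['q'])
print(pose(-.076,35,[.6107,.0663,.008]))
crop(ctrl.camera('scene')['pixels'],230,160,360,270,6,'pics/c4.png')"
```

```text
[0.610439   0.06664866 0.0161135 ] [-0.16631795  0.8720603   0.7426484 ] [-0.08572604  0.35277877  2.08523726  0.03011436  0.0907674  -1.60423336]
(array([-0.005,  0.002,  0.003]), array([ 6.8, -0.3, -4.4]))
```

View pics/c4.png

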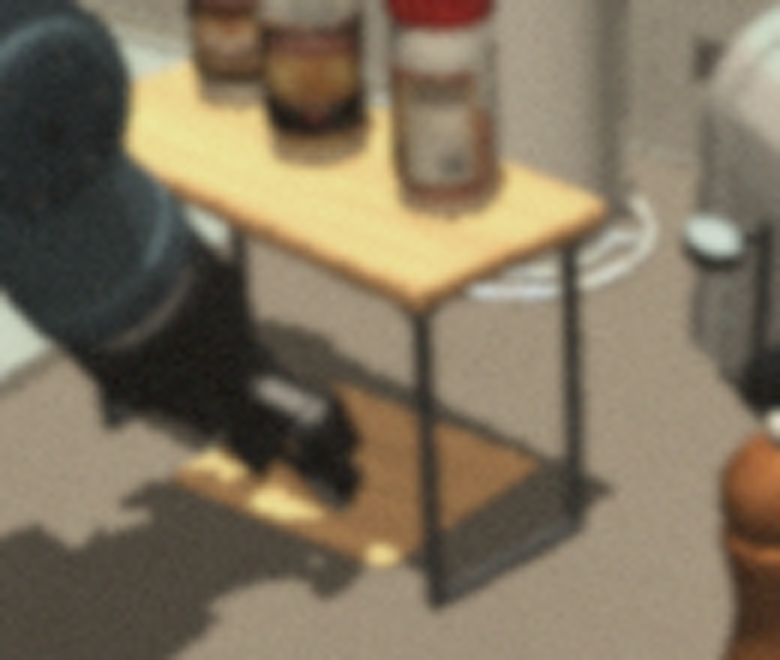

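>>> {"method": "servo_tool", "body": {"targets": [[0, 0, 0, 0.8, 0, -0.6, 0], [0, 0, 0, 1.6, 0, -1.1, 0], [0, 0, 0, 2.5, 0, -1.7, 0], [0, 0, 0, 3.3, 0, -2.3, 0], [0, 0, 0, 4.1, 0, -2.9, 0], [0, 0, 0, 4.1, 0, -2.9, 0], [0, 0, 0, 4.1, 0, -2.9, 0], [0, 0, 0, 4.1, 0, -2.9, 0]]}}

```text
time_s: 4.35
eef_pos: [0.6105, 0.0666, 0.0112]
eef_rot: [0.887, 0.019, 0.46, -0.036]
wrist_force: [-0.2, 0.2, -0.1]
opening: 0.501
```

>>> {"method": "servo_tool", "body": {"targets": [[0, 0, 0, 0.8, 0, -0.6, 0], [0, 0, 0, 1.6, 0, -1.1, 0], [0, 0, 0, 2.1, 0, -1.4, 0], [0, 0, 0, 2.5, 0, -1.7, 0], [0, 0, 0, 2.5, 0, -1.7, 0], [0, 0, 0, 2.5, 0, -1.7, 0], [0, 0, 0, 2.5, 0, -1.7, 0], [0, 0, 0, 2.5, 0, -1.7, 0]]}}

```text
time_s: 5.35
eef_pos: [0.6106, 0.0666, 0.0082]
eef_rot: [0.887, 0.019, 0.46, -0.036]
wrist_force: [-0.8, -0.3, -0.4]
opening: 0.499
```

>>> {"method": "servo_tool", "body": {"targets": [[0, 0, 0, 0.4, 0, -0.3, 0], [0, 0, 0, 0.8, 0, -0.6, 0], [0, 0, 0, 1.2, 0, -0.8, 0], [0, 0, 0, 1.6, 0, -1.1, 0], [0, 0, 0, 1.6, 0, -1.1, 0], [0, 0, 0, 1.6, 0, -1.1, 0], [0, 0, 0, 1.6, 0, -1.1, 0], [0, 0, 0, 1.6, 0, -1.1, 0]]}}

```text
time_s: 6.35
eef_pos: [0.612, 0.0666, 0.0078]
eef_rot: [0.888, 0.019, 0.459, -0.036]
wrist_force: [-4.1, 0.9, 9.4]
opening: 0.501
```

```bash
cat > slide.py <<'E'
from plan import *
def slide(C0,y0,C1,y1,frs,th=35,press=.0017):
    o=ctrl.get_obs(); p=o['eef_pos']
    rel=Ro.from_rotvec([0,0,-y0]).apply(p-np.r_[C0,0])
    for f in frs:
        C=np.r_[np.array(C0)+(np.array(C1)-C0)*f,-press]; y=y0+(y1-y0)*f
        print(f,*pose(y,th,C+Ro.from_rotvec([0,0,y]).apply(rel),o))
E
python3 -c "
from slide import *
slide([.6415,.064],-.076,[.4896,.0985],-.188,[0,.02,.06,.1,.15,.2,.25,.3,.3])"
```

```text
0 [-0.004  0.006  0.003] [ 1.4 -0.  -1. ]
0.02 [-0.003  0.006  0.002] [-0.4  0.5 -3.5]
0.06 [ 0.001  0.006 -0.001] [-4.   1.5 -8.5]
0.1 [ 0.005  0.006 -0.004] [ -7.5   2.5 -13.6]
0.15 [ 0.009  0.006 -0.007] [-12.    3.8 -19.8]
0.2 [ 0.014  0.006 -0.01 ] [-16.4   5.1 -26.1]
0.25 [ 0.019  0.006 -0.013] [-20.9   6.3 -32.4]
0.3 [ 0.023  0.006 -0.017] [-25.4   7.6 -38.7]
0.3 [ 0.023  0.006 -0.017] [-25.4   7.6 -38.7]
```

>>> {"method": "servo_tool", "body": {"targets": [[0, 0.006, 0, 1.4, 0, -1.0, 0], [0, 0.006, 0.002, -0.4, 0.5, -3.5, 0], [0.001, 0.006, 0, -4.0, 1.5, -8.5, 0], [0.005, 0.006, -0.004, -7.5, 2.5, -13.6, 0], [0.009, 0.006, -0.007, -12.0, 3.8, -19.8, 0], [0.014, 0.006, -0.01, -16.4, 5.1, -26.1, 0], [0.019, 0.006, -0.013, -20.9, 6.3, -32.4, 0], [0.023, 0.006, -0.017, -25.4, 7.6, -38.7, 0]]}}

```text
time_s: 7.35
eef_pos: [0.5684, 0.078, 0.0079]
eef_rot: [0.887, 0.026, 0.459, -0.048]
wrist_force: [2.0, -0.6, 5.3]
opening: 0.503
```

```bash
python3 -c "
from slide import *
o=ctrl.get_obs(); T=tool(o); c=ctrl.camera('wrist'); pickle.dump((o,c),open('w2.pkl','wb'))
cv2.imwrite('pics/w2.png',c['pixels'])
crop(ctrl.camera('scene')['pixels'],230,160,360,270,6,'pics/c5.png')
print(o['q'],T.as_matrix().round(3))
"
```

```text
[-0.05173587  0.31729611  2.17444928 -0.7449333   0.04840844 -0.77875451] [[ 0.574  0.109  0.812]
 [-0.063  0.994 -0.09 ]
 [-0.817  0.001  0.577]]
```

View pics/w2.png

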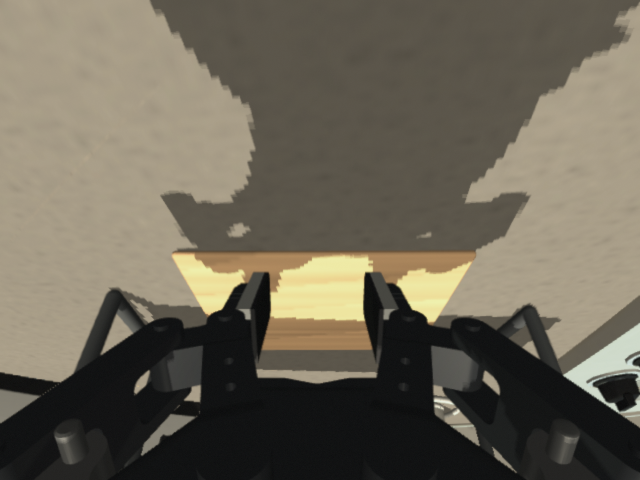

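View pics/c5.png

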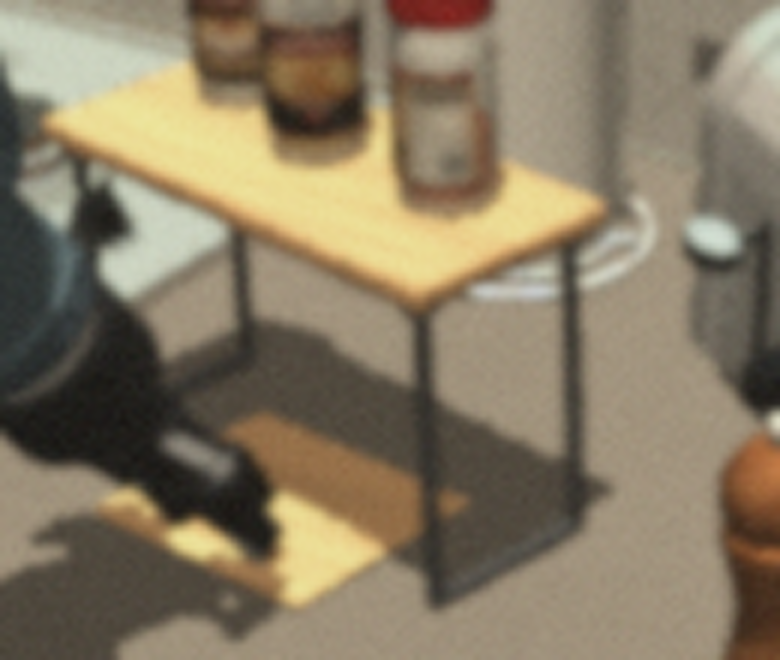

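```bash
cat >> h.py <<'E'
def wcam(o,c):
    T=np.eye(4);T[:3,:3]=tool(o).as_matrix();T[:3,3]=o["eef_pos"]
    M=np.linalg.inv(T@c["tool_from_camera"]); c=dict(c);c["R"]=M[:3,:3];c["t"]=M[:3,3];return c
E
python3 -c "
from slide import *
o,c=pickle.load(open('w2.pkl','rb'));c=wcam(o,c)
l,r=[onz(c,p,.005) for p in((173,251),(475,251))]
if l[1]<r[1]: l,r=r,l
v=l-r;y=np.arctan2(-v[0],v[1]);print(l,r,np.linalg.norm(v),y,'centre',(l+r)/2+.055*np.array([np.cos(y),np.sin(y),0]))
print(pose(-.11,20,[.563,.0785,.025]));print(pose(-.11,20,[.563,.0785,.010]))
"
```

```text
[0.54935674 0.14590831 0.005     ] [0.53582224 0.02328683 0.005     ] 0.12336615976130241 -0.10993131901059933 centre [0.59725749 0.07856352 0.005     ]
(array([ 0.001,  0.265, -0.001]), array([-16.9,  -0.3,   6. ]))
(array([ 0.001,  0.265, -0.001]), array([-4.6, -0.3, -2.6]))
```

```bash
python3 -c "
from slide import *
print(pose(-.11,20,[.570,.078,.025]));print(pose(-.11,20,[.570,.078,.011]))
"
```

```text
(array([ 0.001,  0.265, -0.001]), array([-12.8,  -0. ,  11.7]))
(array([ 0.001,  0.265, -0.001]), array([-1.4, -0. ,  3.7]))
```

>>> {"method": "servo_tool", "body": {"targets": [[0, 0, 0, -8, 0, 6, 0], [0, 0, 0, -13, 0, 11, 0], [0, 0.09, 0, -13, 0, 12, 0], [0, 0.18, 0, -13, 0, 12, 0], [0, 0.265, 0, -13, 0, 12, 0], [0, 0.265, 0, -9, 0, 9, 0], [0, 0.265, 0, -5, 0, 6, 0], [0, 0.265, 0, -1.4, 0, 4, 0]]}}

```text
time_s: 8.45
eef_pos: [0.5685, 0.0782, 0.0096]
eef_rot: [0.817, 0.031, 0.573, -0.044]
wrist_force: [0.6, 0.5, 0.3]
opening: 0.5
```

```bash
python3 -c "
from slide import *
o=ctrl.get_obs();print(o['q'],o['wrist_force'])
print(pose(-.11,20,[.570,.078,.006]));
"
```

```text
[-0.06076163  0.3316749   2.00495984 -0.03680977  0.45832517 -1.49282951] [0.56587207 0.5053036  0.28830298]
(array([ 0.001, -0.002, -0.   ]), array([ 3.9, -0.1,  0.2]))
```

>>> {"method": "servo_tool", "body": {"targets": [[0, 0, 0, 0.9, 0, -0.3, 0], [0, 0, 0, 1.9, 0, -0.7, 0], [0, 0, 0, 2.8, 0, -1.0, 0], [0, 0, 0, 3.8, 0, -1.4, 0], [0, 0, 0, 4.7, 0, -1.7, 0], [0, 0, 0, 5.2, 0, -1.9, 0], [0, 0, 0, 5.6, 0, -2.0, 0], [0, 0, 0, 5.6, 0, -2.0, 0]]}}

```text
time_s: 9.45
eef_pos: [0.5701, 0.0782, 0.0055]
eef_rot: [0.818, 0.031, 0.572, -0.044]
wrist_force: [-5.0, -0.1, 12.5]
opening: 0.498
```

```bash
python3 -c "
from slide import *
slide([.596,.0765],-.11,[.4896,.0985],-.188,[0,.05,.12,.2,.28,.36,.44,.52],20)"
```

```text
0 [ 0.002  0.002 -0.001] [ 1.6 -0.  -0.6]
0.05 [ 0.005  0.002 -0.002] [-0.3  0.6 -5.7]
0.12 [ 0.01   0.002 -0.004] [ -2.9   1.5 -12.8]
0.2 [ 0.016  0.002 -0.006] [ -5.8   2.5 -20.9]
0.28 [ 0.022  0.002 -0.008] [ -8.8   3.5 -29. ]
0.36 [ 0.028  0.002 -0.01 ] [-11.8   4.5 -37.2]
0.44 [ 0.034  0.002 -0.012] [-14.8   5.5 -45.3]
0.52 [ 0.04   0.002 -0.015] [-17.7   6.4 -53.4]
```

>>> {"method": "servo_tool", "body": {"targets": [[0.002, 0.002, 0, 1.6, 0, -0.6, 0], [0.005, 0.002, -0.002, -0.3, 0.6, -5.7, 0], [0.01, 0.002, -0.004, -2.9, 1.5, -12.8, 0], [0.016, 0.002, -0.006, -5.8, 2.5, -20.9, 0], [0.022, 0.002, -0.008, -8.8, 3.5, -29, 0], [0.028, 0.002, -0.01, -11.8, 4.5, -37.2, 0], [0.034, 0.002, -0.012, -14.8, 5.5, -45.3, 0], [0.04, 0.002, -0.015, -17.7, 6.4, -53.4, 0]]}}

```text
time_s: 10.45
eef_pos: [0.5173, 0.0906, 0.0057]
eef_rot: [0.818, 0.043, 0.57, -0.062]
wrist_force: [1.7, -1.1, 6.9]
opening: 0.502
```

```bash
python3 -c "
from slide import *
o=ctrl.get_obs();print(o['q'],o['wrist_force']);c=ctrl.camera('wrist'); cv2.imwrite('pics/w3.png',c['pixels']);pickle.dump((o,c),open('w3.pkl','wb'))
c=ctrl.camera('scene');crop(c['pixels'],230,160,360,290,4.6,'pics/c6.png');pickle.dump(c,open('sc3.pkl','wb'))
"
```

```text
[-0.02614687  0.26020632  2.12220434 -0.10812333  0.40910481 -1.35409033] [ 1.7382477  -1.14284909  6.91584114]
```

View pics/w3.png

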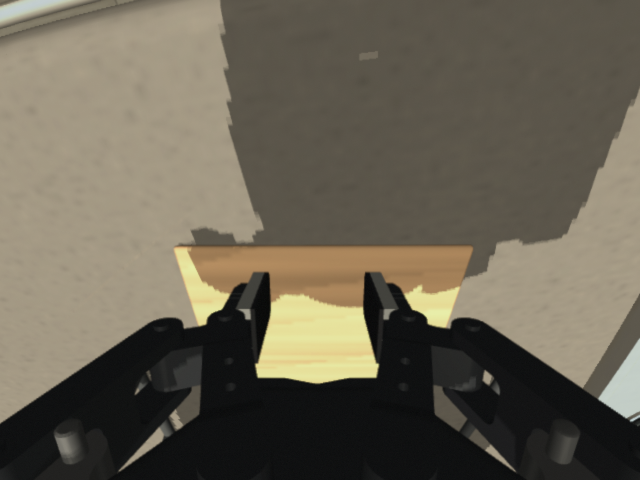

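View pics/c6.png

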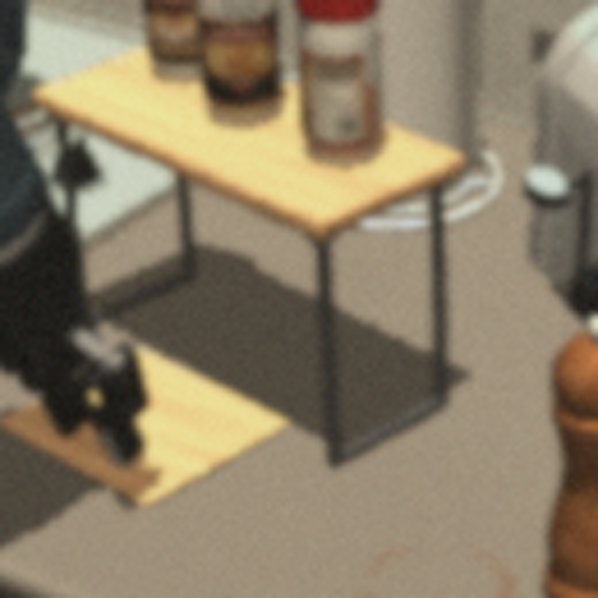

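```bash
python3 -c "
from slide import *
o,c=pickle.load(open('w3.pkl','rb'));c=wcam(o,c)
r,l=[onz(c,p,.005) for p in((175,245),(473,245))]
if l[1]<r[1]: l,r=r,l
v=l-r;y=np.arctan2(-v[0],v[1]);print(l,r,np.linalg.norm(v),y,'centre',(l+r)/2+.055*np.array([np.cos(y),np.sin(y),0]))
Y=tool(o).as_matrix()[:,1];print(np.arctan2(-Y[0],Y[1]))
slide([.5433,.0878],-.149,[.4896,.0985],-.188,[0,.1,.25,.4,.55,.7,.85,1],20)"
```

```text
[0.50228644 0.16021469 0.005     ] [0.48339834 0.03609519 0.005     ] 0.12554843462273488 -0.15101814358698504 centre [0.5472164  0.08988048 0.005     ]
-0.1511600706972879
0 [-0.002  0.004  0.   ] [ 1.6 -0.  -0.6]
0.1 [ 0.002  0.004 -0.001] [-0.3  0.4 -5.7]
0.25 [ 0.007  0.004 -0.003] [ -3.1   0.9 -13.4]
0.4 [ 0.013  0.004 -0.005] [ -6.    1.4 -21.1]
0.55 [ 0.018  0.004 -0.007] [ -8.8   2.  -28.8]
0.7 [ 0.024  0.004 -0.009] [-11.7   2.5 -36.5]
0.85 [ 0.029  0.004 -0.011] [-14.5   3.  -44.2]
1 [ 0.035  0.004 -0.013] [-17.3   3.6 -51.9]
```

>>> {"method": "servo_tool", "body": {"targets": [[0, 0.004, 0, 1.6, 0, -0.6, 0], [0.002, 0.004, -0.001, -0.3, 0.4, -5.7, 0], [0.007, 0.004, -0.003, -3.1, 0.9, -13.4, 0], [0.013, 0.004, -0.005, -6.0, 1.4, -21.1, 0], [0.018, 0.004, -0.007, -8.8, 2.0, -28.8, 0], [0.024, 0.004, -0.009, -11.7, 2.5, -36.5, 0], [0.029, 0.004, -0.011, -14.5, 3.0, -44.2, 0], [0.035, 0.004, -0.013, -17.3, 3.6, -51.9, 0]]}}

```text
time_s: 11.55
eef_pos: [0.4656, 0.1027, 0.0057]
eef_rot: [0.817, 0.054, 0.568, -0.077]
wrist_force: [3.9, -0.7, 7.5]
opening: 0.498
```

>>> {"method": "servo_tool", "body": {"targets": [[0, 0, 0, 0, 0, 0, 0], [0, 0, 0, -9, 0, 3, 0], [0, 0, 0, -28, 0, 10, 0], [0, 0, 0, -60, 0, 22, 0], [0, 0, 0, -100, 0, 36, 0], [0, 0, 0, -140, -30, 51, 0.3], [0, 0, 0, -180, -60, 66, 0.6], [0, 0, 0, -215, -100, 78, 1]]}}

```text
time_s: 12.55
eef_pos: [0.4446, 0.0044, 0.2362]
eef_rot: [0.818, 0.054, 0.568, -0.076]
wrist_force: [0.9, -1.2, -0.5]
opening: 0.984
```

```bash
python3 -c "
from slide import *
d={}
o=ctrl.get_obs();print(o['q'],o['wrist_force']);c=ctrl.camera('wrist'); cv2.imwrite('pics/w4.png',c['pixels']);d['wrist']=wcam(o,c)
for n in('side','scene'): d[n]=ctrl.camera(n)
pickle.dump((o,d),open('c4.pkl','wb'))
a=cv2.resize(d['side']['pixels'][170:340,150:340],None,fx=2.1,fy=2.1,interpolation=2);b=cv2.resize(d['scene']['pixels'][190:360,200:390],None,fx=2.1,fy=2.1,interpolation=2)
cv2.imwrite('pics/m4.png',np.hstack([a,b]))
"
```

```text
[-0.28528207 -0.41020149  2.1691212   0.04234453  1.02833257 -1.68562258] [ 0.91892092 -1.15492666 -0.50422246]
```

View pics/m4.png

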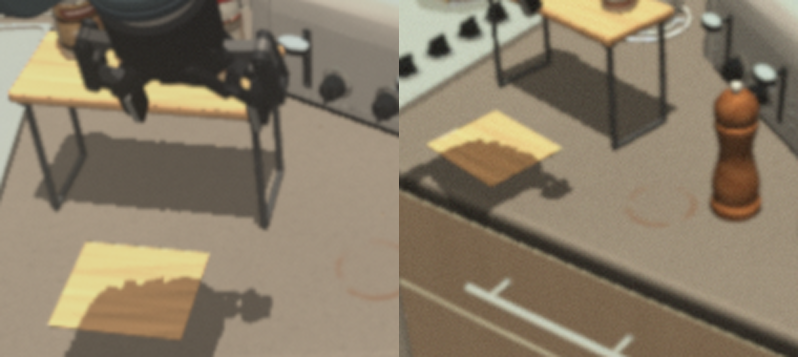

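View pics/w4.png

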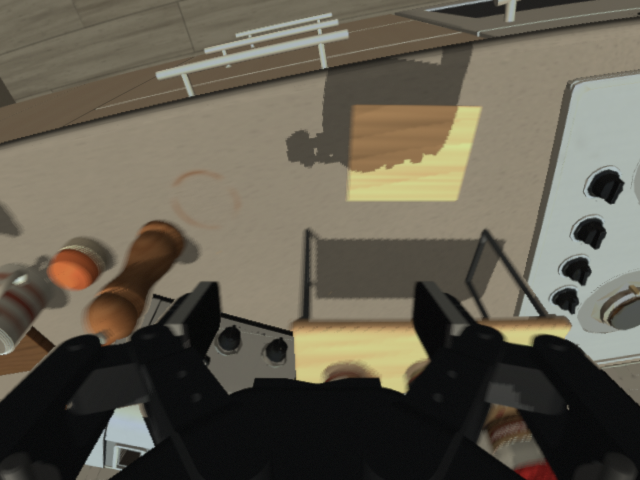

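Run:
```python
from fit import *
o,d=pickle.load(open("c4.pkl","rb"))
f=lambda L:[[150+x/2.1,170+y/2.1] for x,y in L]
g=lambda L:[[200+(x-399)/2.1,190+y/2.1] for x,y in L]
P=np.array([[.055,.065,.005],[.055,-.065,.005],[-.055,-.065,.005],[-.055,.065,.005]])
ps=f([(85,241),(210,252),(182,339),(50,325)]);pc=g([(498,110),(561,147),(492,185),(428,146)])
pw=[(459,200),(347,200),(352,105),(482,107)]
for x in ([("side",ps)],[("scene",pc)],[("wrist",pw)],[("side",ps),("scene",pc)]):
    pl,r=fit(d,P,x,[.5,.1,-.2]);print(pl)
    for sh in([.634,.071,-.188],):
        c,s=np.cos(sh[2]),np.sin(sh[2]);print("in shelf",np.array([[c,s],[-s,c]])@(pl[:2]-sh[:2]),pl[2]-sh[2])
print(r)
```

```text
[ 0.49403881  0.09620601 -0.17699549]
in shelf [-0.14220593 -0.00139609] 0.011004505713184731
[ 0.49546362  0.09424964 -0.18763199]
in shelf [-0.1404406  -0.00305171] 0.00036800621776511555
[ 0.49703361  0.09829003 -0.17948003]
in shelf [-0.1396534   0.00121091] 0.008519971931974818
[ 0.49462366  0.09564862 -0.17818277]
in shelf [-0.14152722 -0.00183436] 0.009817232898632705
[[ 0.7 -0. ]
 [ 0.3 -0.1]
 [ 0.6 -0.6]
 [-0.6 -0.2]
 [-1.3 -0. ]
 [ 0.3  0.1]
 [-0.3  0.3]
 [-1.  -0.8]]
```

```bash
python3 -c "
from slide import *
print(pose(-.18,0,[.549,-.2167,.235]))"
```

```text
(array([-0.012,  0.36 ,  0.001]), array([  52.1, -195.6,  133.2]))
```

>>> {"method": "servo_tool", "body": {"targets": [[0, 0.05, 0, 7, -28, 19, 1], [0, 0.1, 0, 15, -56, 38, 1], [0, 0.15, 0, 22, -84, 57, 1], [-0.01, 0.2, 0, 30, -112, 76, 1], [-0.01, 0.25, 0, 37, -140, 95, 1], [-0.012, 0.31, 0, 45, -168, 114, 1], [-0.012, 0.36, 0, 52, -196, 133, 1], [-0.012, 0.36, 0, 52, -196, 133, 1]]}}

```text
time_s: 13.7
eef_pos: [0.5491, -0.2173, 0.2321]
eef_rot: [0.703, 0.064, 0.706, -0.063]
wrist_force: [0.0, 0.4, 0.3]
opening: 1.0
```

```bash
python3 -c "
from slide import *
d={}
o=ctrl.get_obs();print(o['eef_pos'],tool(o).as_matrix().round(3));c=ctrl.camera('wrist'); cv2.imwrite('pics/w5.png',c['pixels']);d['wrist']=wcam(o,c)
for n in('side','scene'): d[n]=ctrl.camera(n)
pickle.dump((o,d),open('c5.pkl','wb'))
a=cv2.resize(d['side']['pixels'][170:340,270:460],None,fx=2.1,fy=2.1,interpolation=2);b=cv2.resize(d['scene']['pixels'][190:360,270:460],None,fx=2.1,fy=2.1,interpolation=2)
cv2.imwrite('pics/m5.png',np.hstack([a,b]))
print(pose(-.18,0,[.549,-.2167,.115]))
print(proj(d['wrist'],[[.549,-.2167,.16],[.549,-.2167,.137],[.549,-.2167,0]]))
"
```

```text
[ 0.54905554 -0.21731658  0.23206371] [[-0.004  0.18   0.984]
 [ 0.001  0.984 -0.18 ]
 [-1.     0.001 -0.004]]
(array([ 0.001, -0.002, -0.001]), array([118.5,  -1.4,   1.5]))
[[316.59427291 242.31271286]
 [316.58294698 233.08576249]
 [316.54304193 200.58982344]]
```

View pics/w5.png

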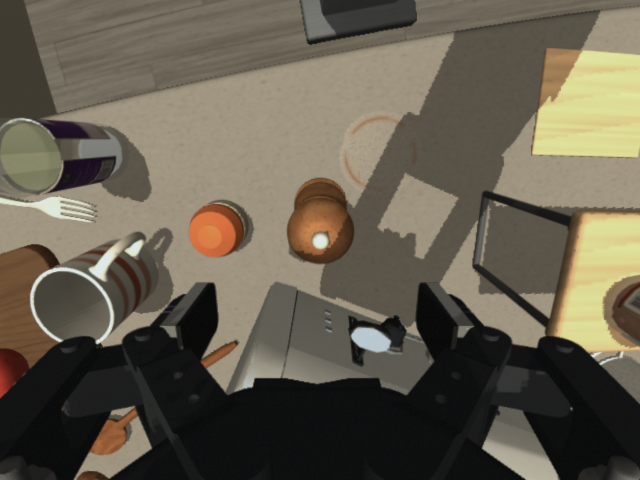

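View pics/m5.png

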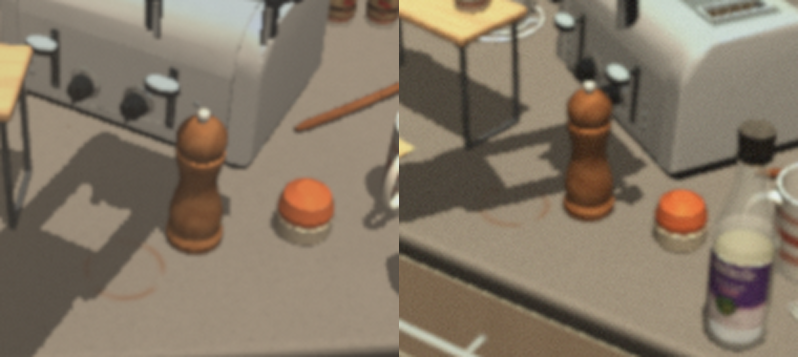

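>>> {"method": "servo_tool", "body": {"targets": [[0, 0, 0, 20, 1, 0, 1], [0, 0, 0, 40, 1, 0, 1], [0, 0, 0, 60, 1, 0.5, 1], [0, 0, 0, 80, 1, 1, 1], [0, 0, 0, 100, 1, 1, 1], [0, 0, 0, 112, 1, 1.5, 1], [0, 0, 0, 119, 1, 1.5, 1], [0, 0, 0, 119, 1, 1.5, 1]]}}

```text
time_s: 14.85
eef_pos: [0.5494, -0.214, 0.1145]
eef_rot: [0.704, 0.063, 0.705, -0.063]
wrist_force: [-0.4, -0.4, -0.1]
opening: 1.002
```

```bash
python3 -c "
from slide import *
o=ctrl.get_obs();c=ctrl.camera('wrist'); cv2.imwrite('pics/w6.png',c['pixels'])
c=ctrl.camera('side');crop(c['pixels'],300,170,460,310,5,'pics/s6.png');print(o['q'])
print(proj(wcam(o,ctrl.camera('wrist')),[[.549,-.2145,.16]]))
"
```

```text
[-5.72439871e-01  3.41715939e-01  1.66054611e+00 -2.53287400e-04
  1.14170426e+00 -1.96456684e+00]
[[313.1232015  346.72097401]]
```

View pics/w6.png

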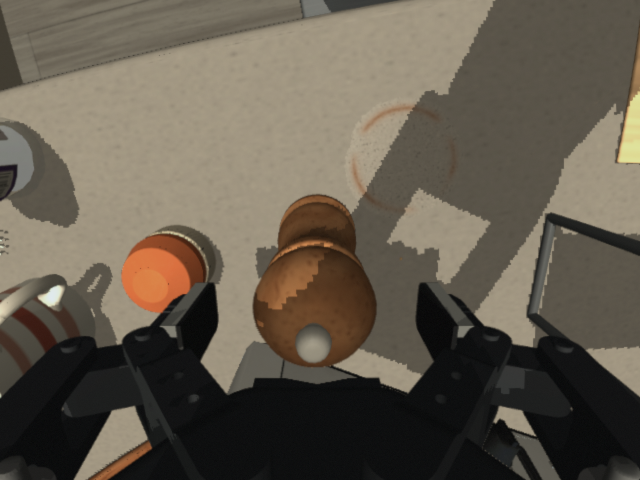

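View pics/s6.png

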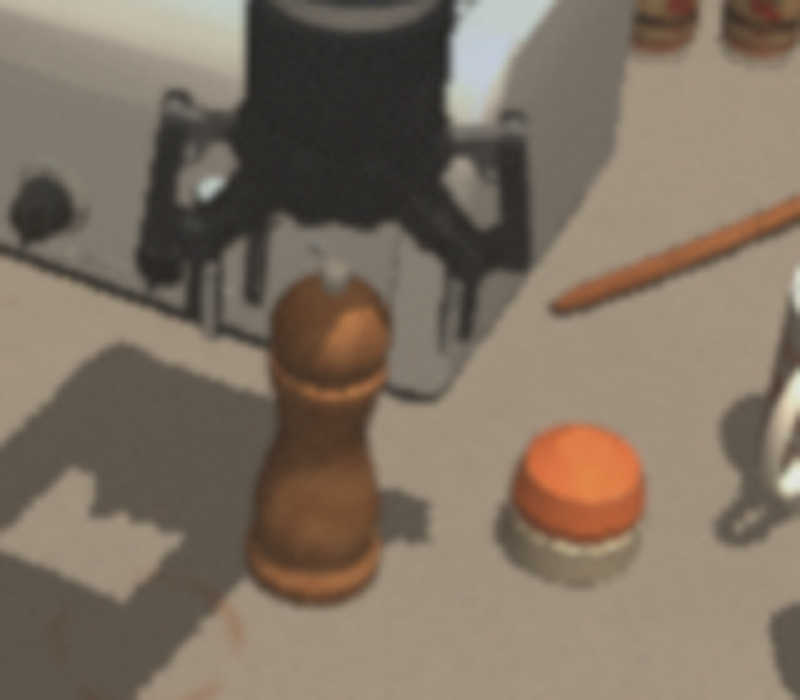

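>>> {"method": "servo_tool", "body": {"targets": [[0, 0, 0, 0, 0, 0, 0.5], [0, 0, 0, 0, 0, 0, 0.2], [0, 0, 0, 0, 0, 0, -1], [0, 0, 0, 0, 0, 0, -1], [0, 0, 0, 0, 0, 0, -1], [0, 0, 0, 0, 0, 0, -1], [0, 0, 0, 0, 0, 0, -1], [0, 0, 0, 0, 0, 0, -1]]}}

```text
time_s: 16.0
eef_pos: [0.5505, -0.215, 0.1162]
eef_rot: [0.705, 0.063, 0.704, -0.063]
wrist_force: [0.6, 0.1, 6.0]
opening: 0.537
```

```bash
python3 -c "
from slide import *
o=ctrl.get_obs();print(tool(o).as_matrix().round(3))
c=ctrl.camera('side');crop(c['pixels'],300,170,460,310,5,'pics/s7.png')
print(pose(-.18,0,[.5494,-.214,.205]));print(pose(-.18,0,[.495,.096,.205]))
"
```

```text
[[ 0.001  0.178  0.984]
 [-0.001  0.984 -0.178]
 [-1.    -0.001  0.001]]
(array([0.001, 0.001, 0.001]), array([-88.8,   0.8,  -1.2]))
(array([0.001, 0.001, 0.001]), array([ -89.1,  296.1, -109.9]))
```

View pics/s7.png

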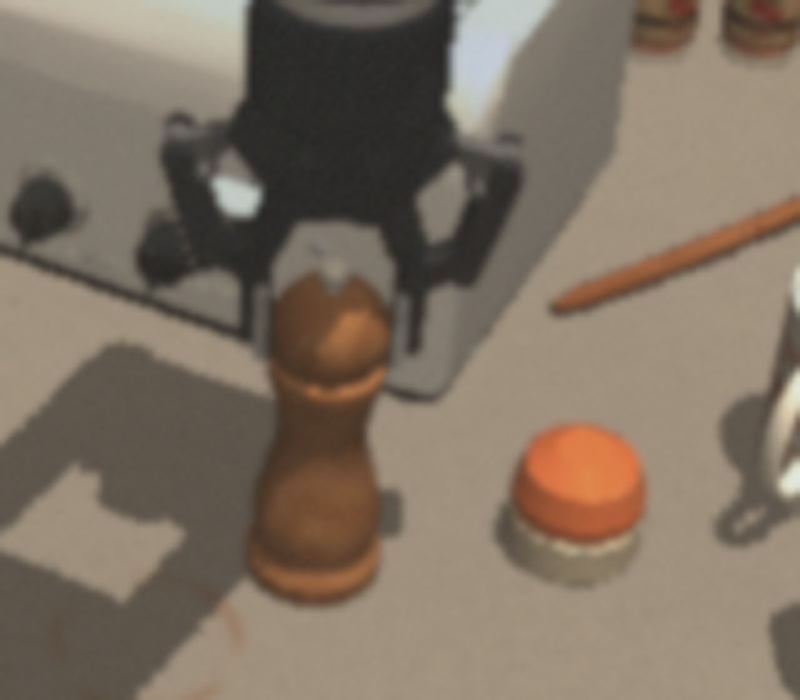

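>>> {"method": "servo_tool", "body": {"targets": [[0, 0, 0, -4, 0, 0, -1], [0, 0, 0, -15, 0, 0, -1], [0, 0, 0, -30, 0, 0, -1], [0, 0, 0, -50, 0, 0, -1], [0, 0, 0, -60, 0, -20, -1], [0, 0, 0, -60, 0, -45, -1], [0, 0, 0, -60, 0, -70, -1], [0, 0, 0, -60, 0, -90, -1]]}}

```text
time_s: 17.05
eef_pos: [0.4613, -0.1988, 0.1771]
eef_rot: [0.705, 0.063, 0.704, -0.064]
wrist_force: [0.4, -0.2, -1.9]
opening: 0.537
```

```bash
python3 -c "
from slide import *
c=ctrl.camera('side');crop(c['pixels'],250,150,450,300,4,'pics/s8.png')
print(pose(-.18,0,[.455,-.06,.175]));print(pose(-.18,0,[.48,.03,.175]));print(pose(-.18,0,[.495,.096,.175]))
"
```

```text
(array([ 0.001, -0.001,  0.001]), array([  1.6, 135.1, -28.8]))
(array([ 0.001, -0.001,  0.001]), array([  1.6, 228.1, -20.2]))
(array([ 0.001, -0.001,  0.001]), array([  1.5, 295.7, -17.2]))
```

View pics/s8.png

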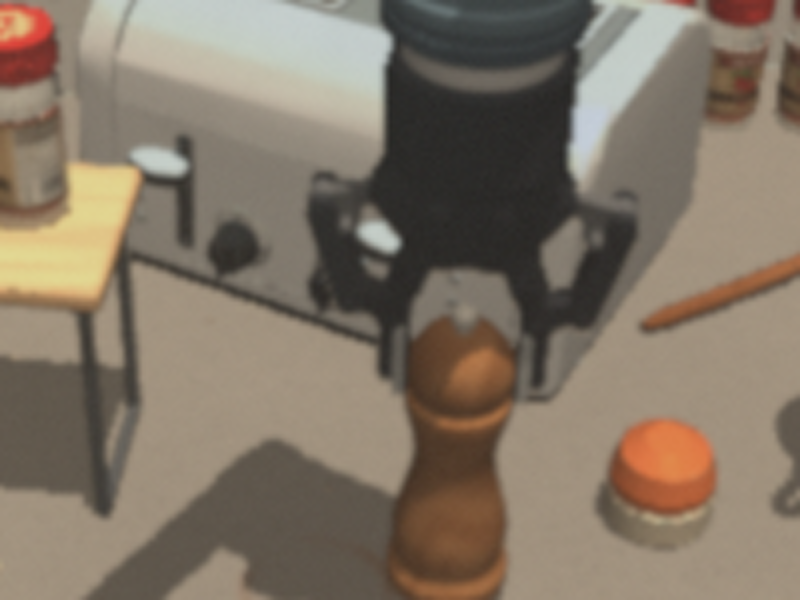

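The mill is held upright and lifted about 60 mm. Next I carry it over the plate.

>>> {"method": "servo_tool", "body": {"targets": [[0, 0, 0, 1, 30, -8, -1], [0, 0, 0, 1, 75, -18, -1], [0, 0, 0, 1, 120, -28, -1], [0, 0, 0, 1, 165, -26, -1], [0, 0, 0, 1, 210, -22, -1], [0, 0, 0, 1, 250, -20, -1], [0, 0, 0, 1, 280, -18, -1], [0, 0, 0, 1, 296, -17, -1]]}}

```text
time_s: 18.1
eef_pos: [0.4959, 0.0977, 0.1763]
eef_rot: [0.704, 0.062, 0.704, -0.063]
wrist_force: [-0.5, -0.5, -1.2]
opening: 0.535
```

```bash
python3 -c "
from slide import *
d={}
o=ctrl.get_obs();print(o['eef_pos'],o['wrist_force']);c=ctrl.camera('wrist'); cv2.imwrite('pics/w9.png',c['pixels']);d['wrist']=wcam(o,c)
for n in('side','scene'): d[n]=ctrl.camera(n)
pickle.dump((o,d),open('c9.pkl','wb'))
a=cv2.resize(d['side']['pixels'][150:320,140:330],None,fx=2.1,fy=2.1,interpolation=2);b=cv2.resize(d['scene']['pixels'][150:320,180:370],None,fx=2.1,fy=2.1,interpolation=2)
cv2.imwrite('pics/m9.png',np.hstack([a,b]))
print(pose(-.18,0,[.495,.096,.125]))
"
```

```text
[0.49589291 0.09765429 0.17630695] [-0.54896394 -0.47158015 -1.22199029]
(array([ 0.003, -0.001,  0.001]), array([50.8, -0.3, -0.3]))
```

View pics/m9.png

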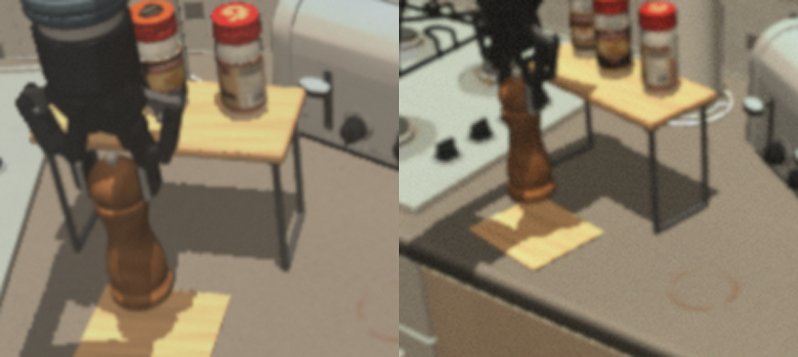

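View pics/w9.png

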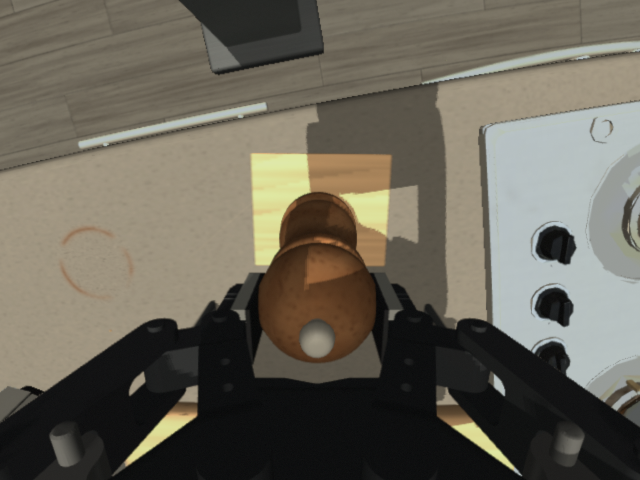

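>>> {"method": "servo_tool", "body": {"targets": [[0, 0, 0, 15, 0, 0, -1], [0, 0, 0, 30, 0, 0, -1], [0, 0, 0, 42, 0, 0, -1], [0, 0, 0, 48, -0.3, 0, -1], [0, 0, 0, 51, -0.3, 0, -1], [0, 0, 0, 53, -0.3, 0, -1], [0, 0, 0, 53, -0.3, 0, -1], [0, 0, 0, 53, -0.3, 0, -1]]}}

```text
time_s: 19.25
eef_pos: [0.4955, 0.0959, 0.1231]
eef_rot: [0.704, 0.062, 0.704, -0.063]
wrist_force: [-0.4, -0.9, -1.1]
opening: 0.539
```

```bash
python3 -c "
from slide import *
o=ctrl.get_obs();print(o['eef_pos'],o['wrist_force'],tool(o).as_matrix().round(3))
print(pose(-.18,0,[.495,.096,.119]))
crop(ctrl.camera('side')['pixels'],140,190,300,330,4.2,'pics/s10.png')
crop(ctrl.camera('scene')['pixels'],200,190,320,300,5,'pics/c10.png')
"
```

```text
[0.49554391 0.09594997 0.12310707] [-0.40660165 -0.94468204 -1.08047719] [[-0.     0.176  0.984]
 [-0.001  0.984 -0.176]
 [-1.    -0.001 -0.   ]]
(array([ 0.003, -0.   ,  0.001]), array([ 4.1, -0. , -0.5]))
```

View pics/s10.png

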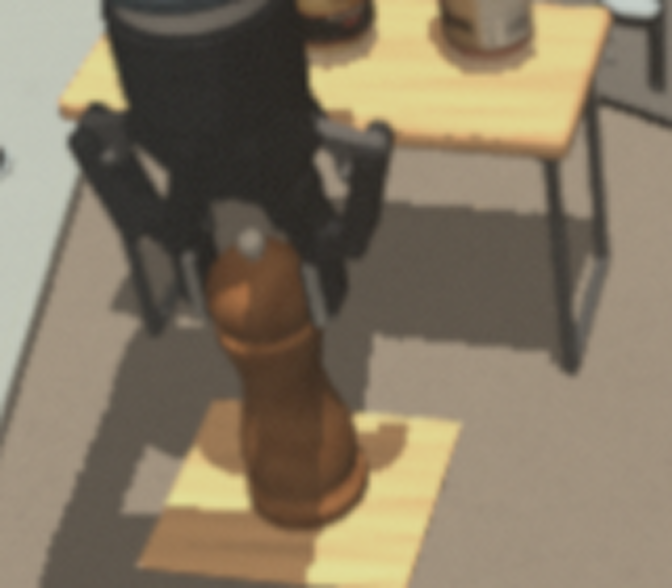

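View pics/c10.png

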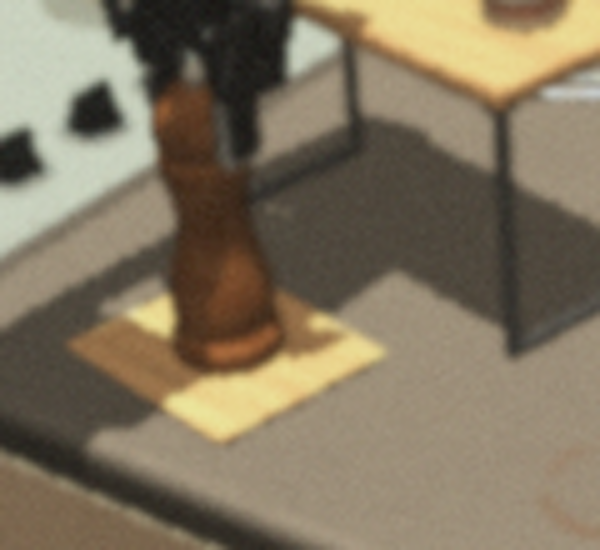

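```bash
python3 -c "
from h import *
o,d=pickle.load(open('c0.pkl','rb'))
for n,a,s in(('side',(140,190),4.2),('scene',(200,190),5)):
  print(n,(proj(d[n],[[.4955,.096,.167],[.4955,.096,.010],[.4955,.096,.007]])-a)*s)
"
```

```text
side [[247.45704396 237.07076953]
 [304.57066969 481.69022649]
 [305.55056282 485.85368865]]
scene [[193.00821965  68.17984981]
 [224.23640583 338.07168031]
 [224.80525151 342.9216519 ]]
```

The mill is upright: the projected knob and base positions agree with the pictures within 1 px. I'll lower the last 2–3 mm.

>>> {"method": "servo_tool", "body": {"targets": [[0, 0, 0, 0.5, 0, 0, -1], [0, 0, 0, 1, 0, 0, -1], [0, 0, 0, 1.5, 0, 0, -1], [0, 0, 0, 2, 0, 0, -1], [0, 0, 0, 2.4, 0, 0, -1], [0, 0, 0, 2.4, 0, 0, -1], [0, 0, 0, 2.4, 0, 0, -1], [0, 0, 0, 2.4, 0, 0, -1]]}}

```text
time_s: 20.35
eef_pos: [0.496, 0.0959, 0.1212]
eef_rot: [0.705, 0.062, 0.704, -0.063]
wrist_force: [-0.0, -0.8, 5.8]
opening: 0.542
```

>>> {"method": "servo_tool", "body": {"targets": [[0, 0, 0, 0, 0, 0, 0.15], [0, 0, 0, 0, 0, 0, 0.2], [0, 0, 0, 0, 0, 0, 0.35], [0, 0, 0, 0, 0, 0, 0.6], [0, 0, 0, 0, 0, 0, 1], [0, 0, 0, 0, 0, 0, 1], [0, 0, 0, 0, 0, 0, 1], [0, 0, 0, 0, 0, 0, 1]]}}

```text
time_s: 21.35
eef_pos: [0.496, 0.0959, 0.1212]
eef_rot: [0.705, 0.062, 0.704, -0.063]
wrist_force: [0.2, 0.5, -0.2]
opening: 0.998
```

```bash
python3 -c "
from slide import *
cv2.imwrite('pics/w11.png',ctrl.camera('wrist')['pixels'])
crop(ctrl.camera('side')['pixels'],140,190,300,330,4.2,'pics/s11.png')
"
```

```text
(no output)
```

View pics/w11.png

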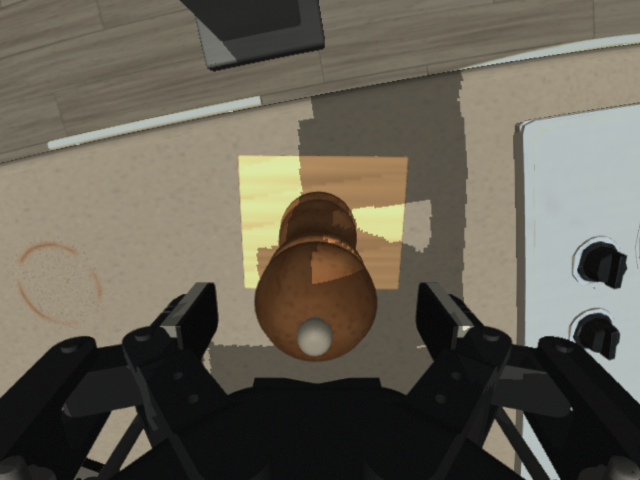

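View pics/s11.png

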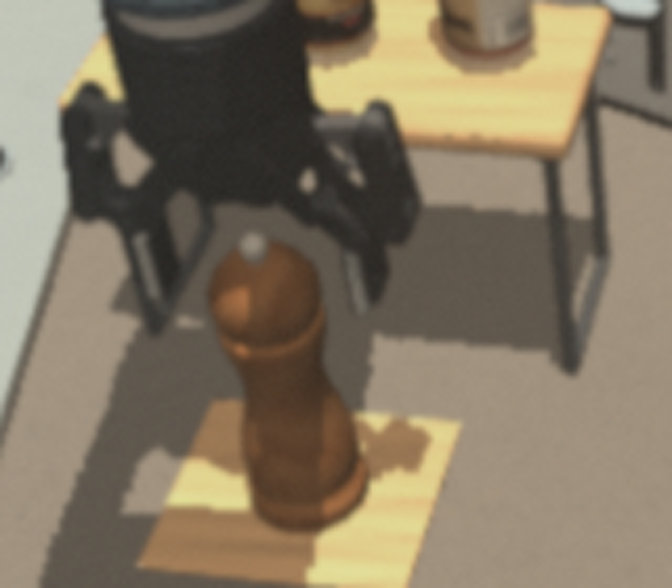

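The mill stands free on the plate, with the jaws clear on both sides. I'll retreat straight up, then back from the shelf.

>>> {"method": "servo_tool", "body": {"targets": [[0, 0, 0, -8, 0, 0, 1], [0, 0, 0, -25, 0, 0, 1], [0, 0, 0, -50, 0, 0, 1], [0, 0, 0, -80, 0, 0, 1], [0, 0, 0, -110, 0, 0, 1], [0, 0, 0, -140, -20, -10, 1], [0, 0, 0, -150, -60, -30, 1], [0, 0, 0, -150, -110, -50, 1]]}}

```text
time_s: 22.45
eef_pos: [0.4274, -0.0041, 0.274]
eef_rot: [0.706, 0.061, 0.702, -0.063]
wrist_force: [-0.3, -1.3, 0.3]
opening: 0.999
```

>>> {"method": "servo_tool", "body": {"targets": [[0, 0, 0, 0, -30, 0, 1], [0, 0, 0, 0, -60, 0, 1], [0, 0, 0, 0, -90, 0, 1], [0, 0, 0, 0, -120, 0, 1], [0, 0, 0, 0, -130, 0, 1], [0, 0, 0, 0, -130, 0, 1], [0, 0, 0, 0, -130, 0, 1], [0, 0, 0, 0, -130, 0, 1]]}}

```text
time_s: 23.45
eef_pos: [0.4049, -0.1313, 0.2742]
eef_rot: [0.706, 0.061, 0.703, -0.062]
wrist_force: [-0.3, -0.4, -0.5]
opening: 0.998
```

```bash
python3 -c "
from slide import *
a=ctrl.camera('side')['pixels'];cv2.imwrite('pics/s12.png',a)
b=ctrl.camera('scene')['pixels'];cv2.imwrite('pics/c12.png',b)
a=cv2.resize(a[170:340,150:340],None,fx=2.1,fy=2.1,interpolation=2);b=cv2.resize(b[150:320,180:370],None,fx=2.1,fy=2.1,interpolation=2)
cv2.imwrite('pics/m12.png',np.hstack([a,b]))
"
```

```text
(no output)
```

View pics/m12.png

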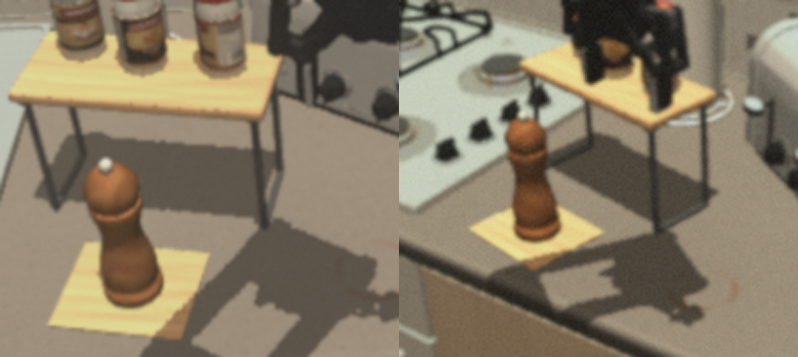

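View pics/s12.png

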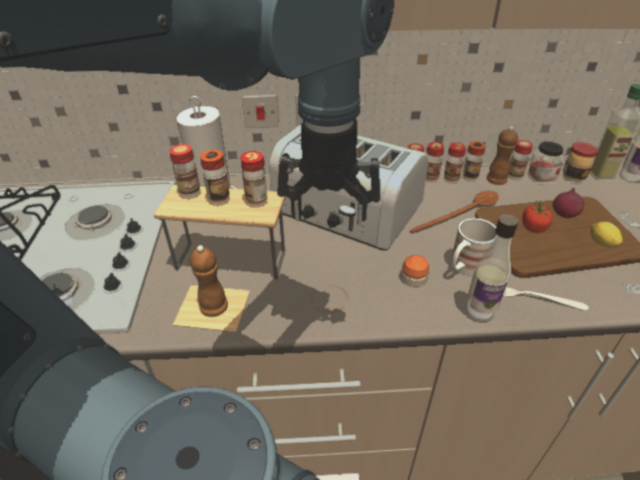

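The side view shows the mill upright at (210,290) on the plate. The plate corners are at the same pixels as before the placing, and the jars and bottle are unmoved. I'm handing in.

```bash
python3 -c "
from bench import ctrl
print(ctrl.hand_in())"
```

```text
the job is handed in; nothing more can be done
None
```

The plate is out from under the shelf and the pepper mill stands upright on it, let go. I handed the job in at about 23.5 s of the 64 s allowed.

- **Plate:** I slid it out with the half-open fingertips at about 5–13 N. Partway I lifted the fingers once to re-press at a steeper angle, because a wrist joint was near its limit. Before the mill went on, the plate's centre measured about 141 mm in front of the shelf's centre, within 3 mm of the middle line and turned about 0.01 rad. The three cameras agreed to within about 5 mm.
- **Mill:** I gripped it by the head, carried it round the corner of the shelf and lowered it until contact (about 6 N), then opened the fingers and drew clear. Its foot is within a few millimetres of the plate's centre, judged from the tool position at release. The last pictures show it upright, with the plate's corners where they were before.
- **Bystanders:** the three jars and the bottle look unmoved in the last side picture. I compared them by eye only.
- **Disagreements:** the shelf's position came out about 7 mm different from its board corners than from its feet. I used a value in between, which is well inside the tolerance. The wrist camera also read the plate's 130 mm width as 123–126 mm during the slide.

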